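Stamp a loyalty card and hold the stamp down

TASK

Pick up the wooden hand stamp, press its foot flat and lightly onto the middle of the open ink pad, then set it on the one empty box of the loyalty card on the sloping stamping desk, flat and square to the card and inside the printed frame. Press lightly, so that the cushion under the card is about half down, and finish like that: the program ends with the stamp still gripped and pressed in place. Do not mark the card anywhere else, and leave the shot glass, cup and pen alone.

Things in the scene. Friction and masses are not known exactly. Their poses are not given: they have to be found in the camera images.
- loyalty_stamp: Wooden hand stamp, 69 mm tall, standing on its foot, about 0.06 kg. Origin: centre of the foot's underside; z up along the handle. The foot is a block 28 mm (x) by 38 mm (y), 17 mm high; above it a roughly round handle, up to 28 mm thick, from 17 to 69 mm height, widest near 55 mm, its axis through the origin. A half turn about z makes no difference to the job.
- ink_pad: Flat open ink pad tin, 55 mm (x) by 79 mm (y), fixed to the surface. Origin: centre of its underside; z up. The rigid pad face lies 10 mm above the origin. Its thin lid stands open along the +x edge, hinged there, leaning outwards and reaching about 63 mm above the surface. Pad and desk may swap sides, left or right of the stamp.
- stamping_desk: Wooden stamping desk like a small lectern, 132 mm (x) by 150 mm (y), about 70 mm high at the back, fixed to the surface. Origin: centre of its underside, z up; its front is at -x. Its top slopes at 15 degrees, low at the front and high at the back (+x), and carries a loyalty card 92 by 112 mm on a sprung cushion.
- empty_box (a point): Centre, on the card's upper face, of its one empty box: upper row (towards the desk's back), right (-y); the other three boxes bear a printed cup. The printed frame is 38 mm (x) by 48 mm (y), 5 mm wider all round than the stamp's foot. x points up the slope, y to the desk's left, z square out of the card (15 degrees off vertical, leaning to the desk's front). Sinks with the cushion.
- cushion (a joint): How far the card and its cushion are pressed in, at right angles to the card: 0 free, 0.008 m fully down. Spring of 1.6 N per mm after about 0.5 N: half down (4 mm) takes about 7 N.
- shot_glass: Small drinking glass, 47 mm across, 58 mm tall; bystander. Origin: centre of its underside.
- espresso_cup: Cup with a handle, blue inside, 58 by 87 mm, 55 mm tall; bystander. Origin: under the middle of cup and handle together, 14 mm from the cup's own axis; handle to -y.
- marker_pen: Marker pen lying along y, 135 mm long, 17 mm thick; bystander. Origin: under its middle.
Mind the look-alikes: they are no part of the job. There is more than one size of the ink_pad; the one meant has the size given above.

How it is judged:
On the way:
1. the foot of the stamp is pressed flat on the middle of the ink pad (x of loyalty_stamp in the frame of ink_pad between -0.014 and 0.014 m and y of loyalty_stamp in the frame of ink_pad between -0.02 and 0.02 m and angle between loyalty_stamp's own z axis and vertical below 0.15 rad and contact force between loyalty_stamp and ink_pad above 1 N and contact force between the fingers and loyalty_stamp above 1 N), for 0.2 s.
At the end, for the whole second after the job is handed in: Stamp still gripped and at rest, foot within 6 mm of the empty box's centre along each side, axis within 0.10 rad of square to the card, long sides aligned within 0.15 rad, cushion 1.5 to 6.5 mm down under 2.5 to 15 N (x of loyalty_stamp in the frame of empty_box between -0.006 and 0.006 m and y of loyalty_stamp in the frame of empty_box between -0.006 and 0.006 m and angle between the z axis of loyalty_stamp and the z axis of empty_box, either way round below 0.1 rad and angle between the y axis of loyalty_stamp and the y axis of empty_box, either way round below 0.15 rad and value of joint cushion between 0.0015 and 0.0065 m and contact force between loyalty_stamp and stamping_desk between 2.5 and 15 N and contact force between the fingers and loyalty_stamp above 1 N and linear speed of loyalty_stamp below 0.02 m/s); the arm keeps its last pose, push and grip.
It fails at once if the stamp touches the card or desk more than 15 mm from the empty box's centre (contact force between loyalty_stamp and stamping_desk above 0.5 N and distance between loyalty_stamp and empty_box above 0.015 m).
It fails at once if the stamp is rammed onto the card or desk (over 25 N) (contact force between loyalty_stamp and stamping_desk above 25 N).
It fails at once if the stamp is rammed onto the ink pad (over 35 N) (contact force between loyalty_stamp and ink_pad above 35 N).
It fails at once if the shot glass, cup or pen is moved by more than 20 mm (distance of any of shot_glass, espresso_cup, marker_pen from where it was at the start of the episode above 0.02 m).
It also fails if it takes over 48 s, if anything falls off the work surface, if the arm or the gripper's body presses on something with over 40 N, if the wrist force passes 120 N, or if a joint passes its speed limit or range.

ROBOT

A 6-joint arm with a two-finger parallel gripper is mounted at the origin on a cart in front of the work surface, level with it; the furniture and walls round the work are solid. World frame = base frame: x ahead of the robot, y to its left, z up, the work surface at z = 0. Lengths are in m, angles in rad, forces in N, time in s.
With the tool pointing down it reaches from about 0.425 to 0.95 m from the base axis. Payload 3.5 kg.
Tool frame: the origin (TCP) lies on the centre line of the jaws, within the pads' length; the fingertips stand 25 mm ahead of it and the grasp point (between the pads) lies 6 mm ahead of it (ctrl.finger_overhang is the distance from the TCP to the fingertips, in m); z points along the fingers, y is the line along which they close (so a half turn about z gives the same grasp; the last joint's range is limited). The gripper opens to 85 mm and grips with 20 to 120 N. Pads are 22 mm wide; open, the fingers measure 114 mm over their backs; the gripper's body (76 mm by 85 mm) begins 54 mm behind the grasp point. The pads swing forward as they close: fully open they stand 13 mm farther back than shut.
Start: joints at [1.141, 0.286, 1.577, -0, 1.279, -0.15], TCP at [0.186, 0.649, 0.256] pointing down, gripper open.
Joint ranges: [-2.77, 2.77], [-0.9, 2.22], [0.21, 2.48], [-1.53, 4.67], [0.24, 2.81], [-2.84, 2.84]. Speed limits (rad/s): [2.79, 2.79, 3.14, 3.14, 3.14, 3.14].

INTERFACE

Orientations are given as a unit quaternion [x, y, z, w].
In Python, from plant import get_state, imaging, job, ctrl gives the robot as it stands.
- The arm moves only by the tool jog_arm, never from a script. Its argument "increments" is a list of rows, each an object of numbers: "dx", "dy", "dz": the shift along the world's x, y, z each as a share of 12 cm, from -1 to 1; "ax", "ay", "az": the turn, a rotation vector about the world's x, y, z each as a share of pi/2 rad, from -1 to 1; "gripper": the gripper command: -1 is shut, 1 is fully open, values between are in proportion. A call has 1 to 10 rows; each row is the pose to reach, as a shift and turn from the pose commanded when the call began; what a row does not reach only later rows make up. A row lasts 1/10 s, in which the tool goes at most 50 mm and 8.59 degrees, less where a joint would pass 70% of its speed; a pose out of reach is approached as far as the arm can. A call with a number of a shift or a turn outside -1 to 1 is refused whole. A call with a gripper value outside its range is refused whole. The fingers move at their own pace and stop on an object; "force" is the grip in N (left out, the last holds). Time passes only in rows, so rows that repeat a pose let the fingers close. It gives the time, the measured TCP pose, the force, the opening and the grip force at its end, in the units of the state.
- get_state(): the state, without advancing time (a new reading comes with each control period).
- imaging.read_camera(name): name is "scene" or "side" or "wrist"; returns a dict with "frame" (384x512x3 uint8, blue, green, red), "depth" (384x512 float32, m along the optical axis (not along the pixel's ray), 0 where there is no reading), "camera_matrix" (3x3 intrinsics, pixels), "extrinsics" (4x4, takes a point from camera to world coordinates); the wrist camera has in their place "mount" (4x4, takes a point from camera to tool coordinates, whose origin is the TCP and whose axes are the flange's). Camera axes: x right, y up, looking along -z (the intrinsics and any distortion apply to the point x, -y, -z); pixel columns grow to the right and rows downward; lengths in m; the calibration is good to about 2 mm. A picture is of the moment at which its call begins: read the wrist's pose just before it.
- job.sign_off(): hands the job in; it is judged then, once.
The state is a dict: "time": time; "qpos": joint angles; "dq": joint speeds; "joint_efforts": joint torques, N m; "eef_pos": TCP position; "tcp_rot": TCP orientation; "contact_force": force on the tool from outside, world axes, zero at the start; "wrist_torque": the same for the moment, N m; "opening": opening from 0.0 (shut) to 1.0 (fully open); "finger_force": force on a finger pad.
Only numpy, scipy, OpenCV 4.12 (cv2) and the standard library are available. Lean on these libraries where they do the work, as an engineer would, in place of code of your own. Each camera call takes 0.05 s, during which the arm holds its last target. There are 200 camera calls.

## Working session

There is one attempt and no reset: what is moved stays moved. The work goes in short steps, Python scripts to look and compute and a tool call to move; the robot and the scene stay as the last step left them, time stands still between calls to the robot, and variables do not carry over. Pictures are saved under pics/ and viewed, at most 10 in all, crops included, and the job is handed in when it is done.

Besides the shell and the picture viewer there is one more tool, called after "Emit:" as name([rows], argument=value, ...), one row to a line, values as JSON. jog_arm: Moves the arm, as the interface text tells. Shift numbers are shares of 12 cm and turn numbers shares of pi/2 rad, none past 1 either way. Its arguments: {"type":"object","properties":{"increments":{"type":"array"},"force":{"type":"number"}},"required":["increments"]}

```bash
mkdir -p pics
cat > h.py <<'E'
import numpy as np, cv2
from scipy.spatial.transform import Rotation as R
from plant import get_state, imaging, job, ctrl
def cam(name):
    s=get_state(); c=imaging.read_camera(name)
    if 'extrinsics' in c: E=np.array(c['extrinsics'])
    else:
        T=np.eye(4);T[:3,:3]=R.from_quat(s['tcp_rot']).as_matrix();T[:3,3]=s['eef_pos'];E=T@np.array(c['mount'])
    return c['frame'],c['depth'],np.array(c['camera_matrix']),E,c
def cloud(d,K,E):
    v,u=np.mgrid[:d.shape[0],:d.shape[1]]
    p=np.stack([(u-K[0,2])/K[0,0]*d,-(v-K[1,2])/K[1,1]*d,-d],-1)
    return p@E[:3,:3].T+E[:3,3]
E
python3 - <<'E'
from h import *
s=get_state();print({k:np.round(v,3).tolist() for k,v in s.items()})
ims=[]
for n in ['scene','side']:
    f,d,K,E,c=cam(n);print(n,[k for k in c],K.tolist(),E.round(3).tolist(),(d>0).mean());cv2.imwrite(f'pics/{n}0.png',cv2.resize(f,(800,600)))
    np.savez(n,f=f,d=d,K=K,E=E)
    print({k:c[k] for k in c if k not in('frame','depth')})
E
```

```text
{'time': 0.0, 'qpos': [1.141, 0.287, 1.578, -0.0, 1.279, -0.15], 'dq': [-0.001, -0.001, 0.0, -0.0, 0.001, 0.001], 'joint_efforts': [-0.001, -40.597, -29.263, -0.0, 0.006, 0.0], 'eef_pos': [0.186, 0.648, 0.255], 'tcp_rot': [0.139, 0.99, -0.001, -0.0], 'contact_force': [0.026, -0.529, 0.632], 'wrist_torque': [0.048, -0.021, -0.126], 'finger_force': 0.0, 'opening': 1.001}
scene ['frame', 'depth', 'camera_matrix', 'extrinsics'] [[476.423221588719, 0.0, 246.51948926033904], [0.0, 476.423221588719, 183.049185455901], [0.0, 0.0, 1.0]] [[0.455, 0.592, -0.665, -0.449], [-0.89, 0.283, -0.357, -0.442], [-0.023, 0.754, 0.656, 0.988], [0.0, 0.0, 0.0, 1.0]] 0.9398193359375
{'camera_matrix': array([[476.42322159,   0.        , 246.51948926],
       [  0.        , 476.42322159, 183.04918546],
       [  0.        ,   0.        ,   1.        ]]), 'extrinsics': array([[ 0.45487057,  0.5921497 , -0.66517027, -0.44914551],
       [-0.89026862,  0.28332984, -0.35657535, -0.44189689],
       [-0.0226834 ,  0.75437585,  0.65605071,  0.98783431],
       [ 0.        ,  0.        ,  0.        ,  1.        ]])}
side ['frame', 'depth', 'camera_matrix', 'extrinsics'] [[489.73314784401975, 0.0, 258.75123806704744], [0.0, 489.73314784401975, 181.41437425461075], [0.0, 0.0, 1.0]] [[0.869, 0.209, -0.448, -0.113], [-0.494, 0.347, -0.797, -1.052], [-0.012, 0.914, 0.405, 0.627], [0.0, 0.0, 0.0, 1.0]] 0.7922312418619791
{'camera_matrix': array([[489.73314784,   0.        , 258.75123807],
       [  0.        , 489.73314784, 181.41437425],
       [  0.        ,   0.        ,   1.        ]]), 'extrinsics': array([[ 0.86940165,  0.20946081, -0.44751194, -0.11269108],
       [-0.49396372,  0.34671402, -0.79736393, -1.05216025],
       [-0.01185783,  0.91428418,  0.40489978,  0.62745873],
       [ 0.        ,  0.        ,  0.        ,  1.        ]])}
```

View pics/scene0.png

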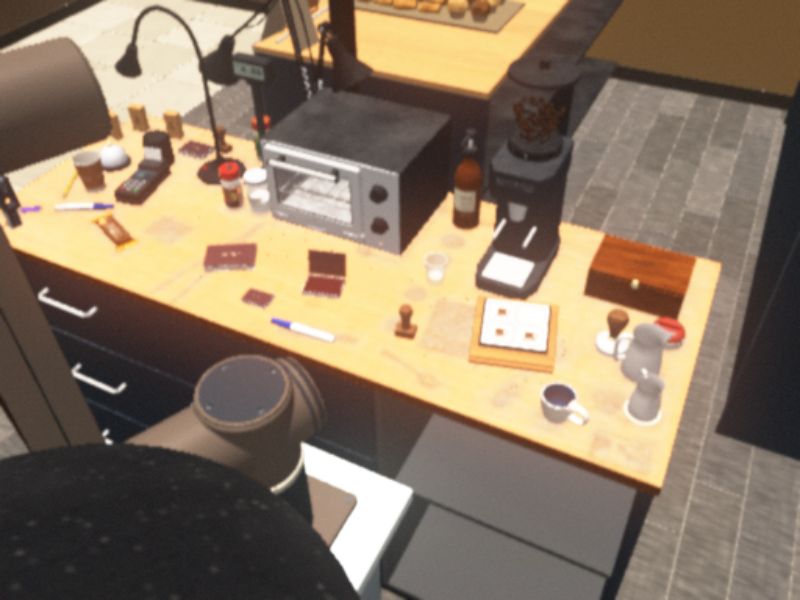

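View pics/side0.png

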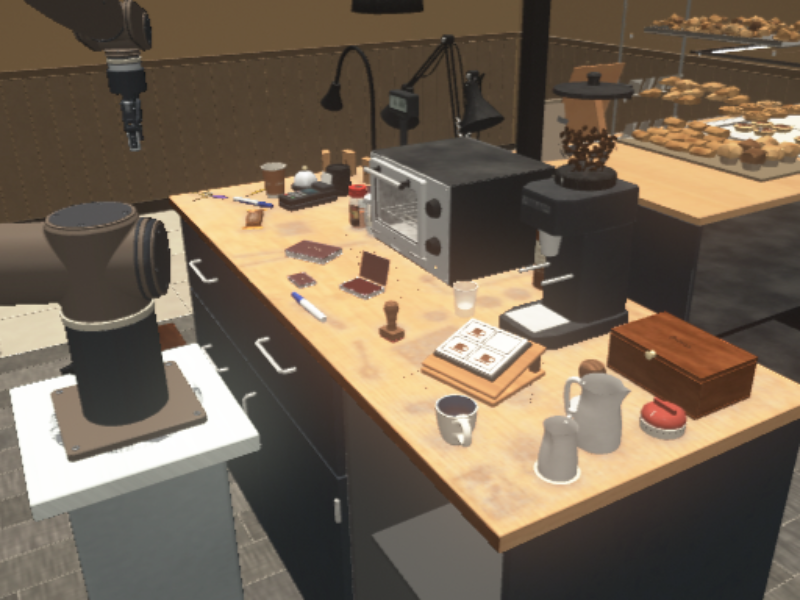

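The scene view shows the stamp at (405,320), the pad with its lid at (325,285), the desk at (515,330), the glass at (435,265), the cup at (560,400) and the pen at (303,330). All positions are in the 800x600 picture.

```bash
cat >> h.py <<'E'
def rep(n,m,p):
    q=p[m]
    if len(q)<5: print(n,'few');return
    r=cv2.minAreaRect((q[:,:2]*1000).astype(np.float32))
    print(n,len(q),'mean',q.mean(0).round(4),'lo',np.percentile(q,2,axis=0).round(3),'hi',np.percentile(q,98,axis=0).round(3),'rect',np.round(r[0],1),np.round(r[1],1),round(r[2],1))
E
python3 - <<'E'
from h import *
for n,rois in [('scene',dict(stamp=(245,270,190,220),pad=(190,225,155,195),desk=(295,360,185,240),glass=(268,290,158,185),cup=(340,380,240,275),pen=(170,218,200,222))),('side',dict(stamp=(240,262,188,222),pad=(215,252,157,195),desk=(265,352,200,260)))]:
    z=np.load(n+'.npz');p=cloud(z['d'],z['K'],z['E']);f=z['f'];hsv=cv2.cvtColor(f,cv2.COLOR_BGR2HSV)
    tab=(abs(p[...,2])<.02)&(p[...,0]>.4)&(p[...,0]<.8)&(abs(p[...,1])<.4);print(n,'table z',np.median(p[...,2][tab]))
    for k,(a,b,c,d) in rois.items():
        m=np.zeros(f.shape[:2],bool);m[c:d,a:b]=1;m&=z['d']>0
        rep(k,m&(p[...,2]>.006),p)
        if k=='stamp': rep(' top',m&(p[...,2]>.05),p);rep(' foot',m&(p[...,2]>.007)&(p[...,2]<.018),p)
        if k=='pad': rep(' face',m&(p[...,2]>.005)&(p[...,2]<.016),p);rep(' lid',m&(p[...,2]>.03),p)
        if k=='desk':
            w=m&(hsv[...,2]>170)&(hsv[...,1]<50)&(p[...,2]>.03);rep(' white',w,p)
            q=p[w];A=np.linalg.svd(q-q.mean(0),full_matrices=False)[2][2];A*=np.sign(A[2]);print('  normal',A,np.degrees(np.arccos(A[2])),'heading',np.degrees(np.arctan2(-A[1],-A[0])))
crop=[np.load('scene.npz')['f'][140:260,180:380],np.load('side.npz')['f'][150:270,200:400]]
cv2.imwrite('pics/c1.png',np.vstack([cv2.resize(c,(500,300),interpolation=cv2.INTER_CUBIC) for c in crop]))
E
```

```text
scene table z -0.0016184583085685489
stamp 200 mean [ 0.4431 -0.003   0.0331] lo [ 0.432 -0.019  0.007] hi [0.46  0.016 0.067] rect [447.4  -0.8] [30.8 38.6] 10.1
 top 65 mean [ 0.444  -0.0028  0.061 ] lo [ 0.435 -0.013  0.052] hi [0.458 0.01  0.069] rect [446.3  -1.3] [26.6 22.7] 50.2
 foot 87 mean [ 0.443  -0.0026  0.0134] lo [ 0.432 -0.021  0.007] hi [0.462 0.018 0.018] rect [446.8  -0.6] [30.7 37.9] 12.3
pad 591 mean [0.514  0.2111 0.0262] lo [0.465 0.171 0.006] hi [0.54  0.252 0.061] rect [500.  206.8] [77.  80.5] 16.8
 face 303 mean [0.4959 0.2054 0.0084] lo [0.462 0.167 0.005] hi [0.529 0.245 0.014] rect [495.2 205.5] [66.  80.2] 15.4
 lid 233 mean [0.5287 0.2161 0.0468] lo [0.516 0.181 0.031] hi [0.542 0.253 0.063] rect [528.2 216.6] [17.3 78.2] 15.0
desk 2437 mean [ 0.4999 -0.193   0.0421] lo [ 0.436 -0.267  0.008] hi [ 0.627 -0.116  0.068] rect [ 547. -180.] [217.4 150. ] 15.3
 white 1169 mean [ 0.5046 -0.1925  0.0559] lo [ 0.455 -0.25   0.042] hi [ 0.562 -0.133  0.069] rect [ 514.7 -188.6] [118.6 116.1] 15.2
  normal [-0.20532103 -0.05501945  0.97714694] 12.272708082835868
[... 833 characters left out ...]
2132 0.0284] lo [0.452 0.005 0.006] hi [0.544 0.397 0.064] rect [493.1 202. ] [413.3 125.2] 61.5
 face 230 mean [0.5024 0.219  0.0081] lo [0.465 0.166 0.005] hi [0.542 0.404 0.015] rect [527.9 276.4] [248.2 118.2] 60.8
 lid 196 mean [0.5263 0.2041 0.0472] lo [ 0.446 -0.002  0.031] hi [0.543 0.255 0.066] rect [508.9 168. ] [368.5  63.9] 61.3
desk 3360 mean [ 0.5173 -0.2035  0.0372] lo [ 0.391 -0.292  0.008] hi [ 0.671 -0.091  0.067] rect [ 514.5 -187.4] [384.1 187.2] 39.7
 white 1131 mean [ 0.5161 -0.1914  0.0538] lo [ 0.449 -0.256  0.03 ] hi [ 0.672 -0.108  0.068] rect [ 517.1 -185.5] [384.6 126.8] 29.1
  normal [0.03683563 0.04015287 0.99851434] 3.123571169040169 heading -132.53279973667122
```

View pics/c1.png

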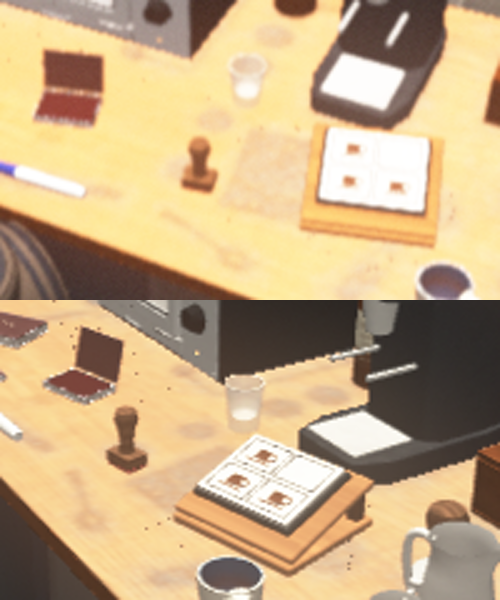

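The pad with its lid, the stamp and the desk all sit at about 15° yaw, and their measured sizes match the task. I'll move over the pad first to look from close by.

Emit:
jog_arm([
  {"dx": 0.4, "dy": -0.4, "az": 0.09, "gripper": 1},
  {"dx": 0.7, "dy": -0.7, "az": 0.18, "gripper": 1},
  {"dx": 1, "dy": -1, "az": 0.26, "gripper": 1},
  {"dx": 1, "dy": -1, "az": 0.344, "gripper": 1},
  {"dx": 1, "dy": -1, "az": 0.344, "gripper": 1},
])

```text
$.increments[0]: bad value
```

Emit:
jog_arm([
  {"dx": 0.35, "dy": -0.35, "gripper": 1},
  {"dx": 0.7, "dy": -0.7, "gripper": 1},
  {"dx": 1, "dy": -1, "gripper": 1},
  {"dx": 1, "dy": -1, "gripper": 1},
])

```text
$.increments[0]: bad value
```

Emit:
jog_arm([
  {"dx": 0.05, "dy": -0.35, "gripper": 1},
  {"dx": 0.1, "dy": -0.7, "gripper": 1},
  {"dx": 0.15, "dy": -1, "gripper": 1},
  {"dx": 0.15, "dy": -1, "gripper": 1},
])

```text
$.increments[0]: bad value
```

Emit:
jog_arm([
  {"dx": 0.15, "dy": -0.3, "gripper": 1},
  {"dx": 0.3, "dy": -0.65, "gripper": 1},
  {"dx": 0.3, "dy": -0.65, "gripper": 1},
  {"dx": 0.3, "dy": -0.65, "gripper": 1},
])

```text
$.increments[0]: bad value
```

Run:
```python
from h import *
f,d,K,E,c=cam('wrist');print(c['mount'].round(3),K[0],E.round(3),get_state()['eef_pos'],[k for k in c]);cv2.imwrite('pics/w1.png',f)
np.savez('w1',f=f,d=d,K=K,E=E)
p=cloud(d,K,E);hsv=cv2.cvtColor(f,cv2.COLOR_BGR2HSV)
t=(d>0)&(abs(p[...,2])<.004);print('table',np.median(p[t][:,2]),t.mean())
box=(d>0)&(p[...,0]>.42)&(p[...,0]<.56)&(p[...,1]>.14)&(p[...,1]<.28)
rep('face',box&(p[...,2]>.006)&(p[...,2]<.013),p);rep('lid',box&(p[...,2]>.03)&(p[...,2]<.08),p);rep('pad',box&(p[...,2]>.005)&(p[...,2]<.08),p)
box=(d>0)&(p[...,0]>.4)&(p[...,0]<.5)&(abs(p[...,1])<.05)
rep('stamp',box&(p[...,2]>.006)&(p[...,2]<.08),p)
```

```text
[[-0.     0.966  0.258  0.064]
 [ 1.     0.    -0.001 -0.001]
 [-0.001  0.258 -0.966 -0.118]
 [ 0.     0.     0.     1.   ]] [306.20975548   0.         252.36949181] [[ 0.276 -0.929 -0.247  0.125]
 [ 0.961  0.267  0.072  0.665]
 [-0.001 -0.258  0.966  0.373]
 [ 0.     0.     0.     1.   ]] [0.18617515 0.64833702 0.25524386] ['frame', 'depth', 'camera_matrix', 'mount']
table 0.0002484107607866326 0.1097412109375
face few
lid few
pad few
stamp few
```

View pics/w1.png

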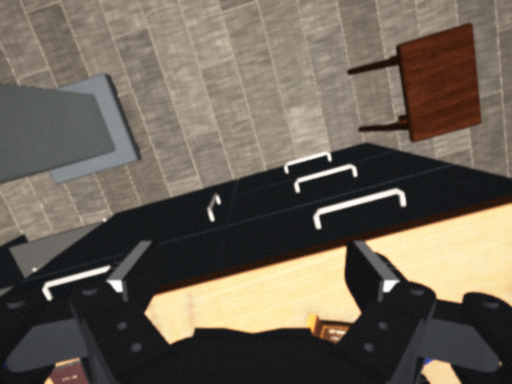

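The picture shows only the cabinet front and the counter edge. The calls were refused whole, so the arm has not moved. Rows probably need every field, so I'll try one.

Emit:
jog_arm([
  {"dx": 0.4, "dy": -0.4, "dz": 0, "ax": 0, "ay": 0, "az": 0.09, "gripper": 1},
  {"dx": 0.7, "dy": -0.7, "dz": 0, "ax": 0, "ay": 0, "az": 0.18, "gripper": 1},
  {"dx": 1, "dy": -1, "dz": 0, "ax": 0, "ay": 0, "az": 0.26, "gripper": 1},
  {"dx": 1, "dy": -1, "dz": 0, "ax": 0, "ay": 0, "az": 0.344, "gripper": 1},
])

```text
time: 0.55
eef_pos: [0.3087, 0.526, 0.2559]
tcp_rot: [-0.131, 0.991, -0.001, 0.0]
contact_force: [0.1, 0.3, 0.6]
opening: 1.002
finger_force: 0.0
```

Emit:
jog_arm([
  {"dx": 0.35, "dy": -0.35, "dz": 0, "ax": 0, "ay": 0, "az": 0, "gripper": 1},
  {"dx": 0.7, "dy": -0.7, "dz": 0, "ax": 0, "ay": 0, "az": 0, "gripper": 1},
  {"dx": 1, "dy": -1, "dz": 0, "ax": 0, "ay": 0, "az": 0, "gripper": 1},
])

```text
time: 0.85
eef_pos: [0.4132, 0.4212, 0.2561]
tcp_rot: [-0.13, 0.991, -0.0, -0.0]
contact_force: [0.3, 1.1, 0.2]
opening: 1.001
finger_force: 0.0
```

Emit:
jog_arm([
  {"dx": 0.05, "dy": -0.35, "dz": 0, "ax": 0, "ay": 0, "az": 0, "gripper": 1},
  {"dx": 0.1, "dy": -0.7, "dz": 0, "ax": 0, "ay": 0, "az": 0, "gripper": 1},
  {"dx": 0.15, "dy": -1, "dz": 0, "ax": 0, "ay": 0, "az": 0, "gripper": 1},
])

```text
time: 1.15
eef_pos: [0.4305, 0.3006, 0.2558]
tcp_rot: [-0.13, 0.992, -0.0, -0.0]
contact_force: [0.4, 0.6, 0.5]
opening: 1.002
finger_force: 0.0
```

Emit:
jog_arm([
  {"dx": 0, "dy": -0.3, "dz": 0, "ax": 0, "ay": 0, "az": 0, "gripper": 1},
  {"dx": 0, "dy": -0.6, "dz": 0, "ax": 0, "ay": 0, "az": 0, "gripper": 1},
  {"dx": 0, "dy": -0.9, "dz": 0, "ax": 0, "ay": 0, "az": 0, "gripper": 1},
  {"dx": 0, "dy": -0.9, "dz": 0, "ax": 0, "ay": 0, "az": 0, "gripper": 1},
  {"dx": 0, "dy": -0.9, "dz": 0, "ax": 0, "ay": 0, "az": 0, "gripper": 1},
])

```text
time: 1.65
eef_pos: [0.4304, 0.1942, 0.2563]
tcp_rot: [-0.129, 0.992, 0.0, 0.0]
contact_force: [-0.2, 0.7, 0.1]
opening: 0.999
finger_force: 0.0
```

```bash
cat > w.py <<'E'
from h import *
import sys
f,d,K,E,c=cam('wrist');n=sys.argv[1];cv2.imwrite(f'pics/{n}.png',f)
np.savez(n,f=f,d=d,K=K,E=E)
p=cloud(d,K,E)
t=(d>0)&(abs(p[...,2])<.004);print('table',np.median(p[t][:,2]),t.mean())
box=(d>0)&(p[...,0]>.42)&(p[...,0]<.56)&(p[...,1]>.14)&(p[...,1]<.28)
rep('face',box&(p[...,2]>.006)&(p[...,2]<.013),p);rep('lid',box&(p[...,2]>.03)&(p[...,2]<.08),p);rep('pad',box&(p[...,2]>.005)&(p[...,2]<.08),p)
box=(d>0)&(p[...,0]>.4)&(p[...,0]<.5)&(abs(p[...,1])<.05)
rep('stamp',box&(p[...,2]>.006)&(p[...,2]<.08),p);rep('stamptop',box&(p[...,2]>.06)&(p[...,2]<.08),p);rep('foot',box&(p[...,2]>.012)&(p[...,2]<.02),p)
E
python3 w.py w2
```

```text
table 0.00021785714508948395 0.5085398356119791
face 2531 mean [0.4952 0.2045 0.0093] lo [0.464 0.166 0.007] hi [0.526 0.244 0.011] rect [483.7 230.2] [ 69.9 144.1] 27.0
lid 1433 mean [0.5318 0.2141 0.0488] lo [0.52  0.177 0.031] hi [0.544 0.25  0.065] rect [531.7 213.7] [11.1 78.7] 14.7
pad 4564 mean [0.5103 0.2084 0.0232] lo [0.466 0.168 0.007] hi [0.542 0.249 0.064] rect [490.5 231.6] [ 83.3 147.5] 27.0
stamp 1391 mean [0.4487 0.0032 0.04  ] lo [ 0.437 -0.017  0.008] hi [0.463 0.017 0.069] rect [451.2  -1.6] [28.1 38. ] 10.5
stamptop 518 mean [4.501e-01 1.000e-04 6.590e-02] lo [ 0.44  -0.011  0.06 ] hi [0.461 0.01  0.069] rect [450.8  -1.4] [23.7 23.5] 70.8
foot 511 mean [0.4482 0.0041 0.0167] lo [ 0.436 -0.02   0.013] hi [0.464 0.018 0.019] rect [451.3  -1.6] [28.2 37.7] 10.7
```

View pics/w2.png

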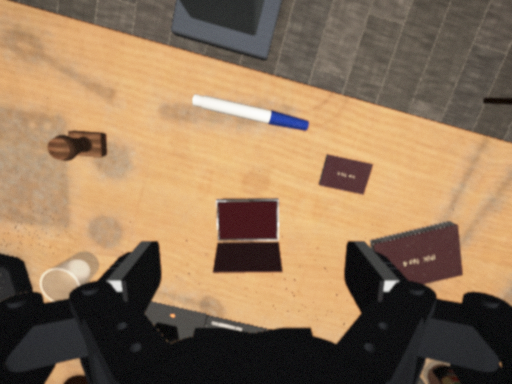

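This view shows the pad face at (248,218) with its lid at (248,256), the stamp foot at (90,144), the glass at (65,275) and the pen at (250,112). The pad centre comes out at about (0.495, 0.205) with 15° yaw. I'll move over the stamp next.

Emit:
jog_arm([
  {"dx": 0, "dy": -0.4, "dz": 0, "ax": 0, "ay": 0, "az": 0, "gripper": 1},
  {"dx": 0, "dy": -0.8, "dz": 0, "ax": 0, "ay": 0, "az": 0, "gripper": 1},
  {"dx": 0, "dy": -1, "dz": 0, "ax": 0, "ay": 0, "az": 0, "gripper": 1},
])

```text
time: 2.0
eef_pos: [0.4304, 0.0737, 0.2563]
tcp_rot: [-0.13, 0.991, -0.0, -0.0]
contact_force: [0.6, 0.8, 0.1]
opening: 1.001
finger_force: 0.0
```

Emit:
jog_arm([
  {"dx": 0.08, "dy": -0.35, "dz": 0, "ax": 0, "ay": 0, "az": 0, "gripper": 1},
  {"dx": 0.17, "dy": -0.63, "dz": 0, "ax": 0, "ay": 0, "az": 0, "gripper": 1},
  {"dx": 0.17, "dy": -0.63, "dz": 0, "ax": 0, "ay": 0, "az": 0, "gripper": 1},
  {"dx": 0.17, "dy": -0.63, "dz": 0, "ax": 0, "ay": 0, "az": 0, "gripper": 1},
])

```text
time: 2.4
eef_pos: [0.4511, -0.0004, 0.2561]
tcp_rot: [-0.13, 0.992, 0.0, -0.0]
contact_force: [-0.8, 0.5, -1.4]
opening: 1.003
finger_force: 0.0
```

```bash
python3 w.py w3
python3 - <<'E'
from h import *
s=get_state();print(s['eef_pos'],s['tcp_rot'],s['qpos'])
M=R.from_quat(s['tcp_rot']).as_matrix();print('tool y heading',np.degrees(np.arctan2(M[1,1],M[0,1])),M[:,2],ctrl.finger_overhang)
E
```

```text
table 0.00020805464612042024 0.5035298665364584
face 2268 mean [0.4917 0.207  0.0094] lo [0.462 0.164 0.007] hi [0.519 0.246 0.011] rect [482.6 232. ] [ 69.5 138.7] 27.1
lid 483 mean [0.5244 0.2375 0.045 ] lo [0.518 0.216 0.03 ] hi [0.529 0.252 0.064] rect [525.3 232.7] [12.4 39.9] 7.8
pad 3101 mean [0.4995 0.2139 0.0161] lo [0.463 0.165 0.007] hi [0.527 0.25  0.06 ] rect [489.  235.2] [ 84.3 139. ] 27.3
stamp 904 mean [ 0.4478 -0.0034  0.0437] lo [ 0.436 -0.021  0.011] hi [0.463 0.016 0.069] rect [451.4  -2.4] [28.4 37.8] 10.1
stamptop 443 mean [ 0.4501 -0.0028  0.0663] lo [ 0.44  -0.014  0.061] hi [0.461 0.008 0.069] rect [450.2  -2.8] [23.5 24. ] 15.2
foot 376 mean [ 0.4462 -0.0038  0.017 ] lo [ 0.436 -0.022  0.014] hi [0.466 0.017 0.019] rect [451.4  -2.3] [28.3 37.8] 10.1
[4.50856758e-01 1.48463867e-04 2.56048449e-01] [-1.30426408e-01  9.91457828e-01  4.45147106e-04 -3.57975599e-04] [-2.25676713e-01 -2.28447677e-01  2.10401263e+00  6.12522490e-04
  1.26700939e+00 -2.05825470e+00]
tool y heading 104.98845289383357 [-8.25953297e-04  7.89310223e-04 -9.99999347e-01] 0.025
```

View pics/w3.png

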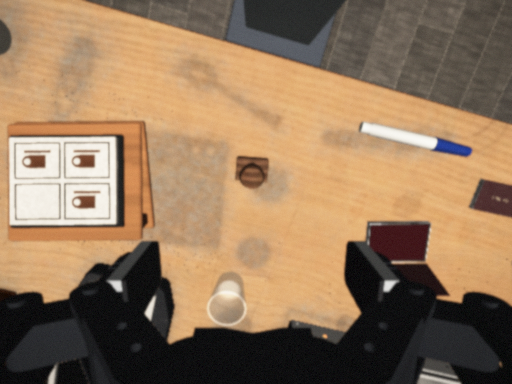

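The wrist camera shows the stamp foot at (252,163), the desk at the left with its empty box at (37,203), and the pad at (398,240). The stamp is at (0.451, -0.0025) with 10° yaw. I'll turn -5° and descend.

Emit:
jog_arm([
  {"dx": 0, "dy": -0.02, "dz": -0.3, "ax": 0, "ay": 0, "az": -0.055, "gripper": 1},
  {"dx": 0, "dy": -0.02, "dz": -0.6, "ax": 0, "ay": 0, "az": -0.055, "gripper": 1},
  {"dx": 0, "dy": -0.02, "dz": -0.9, "ax": 0, "ay": 0, "az": -0.055, "gripper": 1},
  {"dx": 0, "dy": -0.02, "dz": -0.9, "ax": 0, "ay": 0, "az": -0.055, "gripper": 1},
])

```text
time: 2.85
eef_pos: [0.4467, -0.0008, 0.1432]
tcp_rot: [-0.088, 0.996, 0.002, -0.006]
contact_force: [-0.1, -0.0, -1.6]
opening: 1.002
finger_force: 0.0
```

Run:
```python
from h import *
s=get_state();print(s['eef_pos'])
f,d,K,E,c=cam('wrist');np.savez('w4',f=f,d=d,K=K,E=E);p=cloud(d,K,E)
box=(d>0)&(p[...,0]>.42)&(p[...,0]<.48)&(abs(p[...,1])<.03)
rep('top',box&(p[...,2]>.06)&(p[...,2]<.08),p);rep('foot',box&(p[...,2]>.014)&(p[...,2]<.02),p)
```

```text
[ 0.44674142 -0.00078157  0.14315808]
top 993 mean [ 0.4494 -0.003   0.0663] lo [ 0.44  -0.014  0.061] hi [0.461 0.008 0.069] rect [450.4  -3. ] [23.6 23.2] 59.8
foot 799 mean [ 0.4459 -0.0035  0.0171] lo [ 0.436 -0.021  0.015] hi [0.463 0.016 0.019] rect [450.9  -2.5] [27.8 37.6] 9.6
```

Emit:
jog_arm([
  {"dx": 0, "dy": 0, "dz": 0, "ax": 0, "ay": 0, "az": 0, "gripper": 1},
  {"dx": 0, "dy": 0, "dz": 0, "ax": 0, "ay": 0, "az": 0, "gripper": 1},
])

```text
time: 3.1
eef_pos: [0.4525, -0.0031, 0.1509]
tcp_rot: [-0.087, 0.996, -0.001, 0.002]
contact_force: [-0.2, 0.6, 0.3]
opening: 1.0
finger_force: 0.0
```

Emit:
jog_arm([
  {"dx": -0.005, "dy": 0, "dz": -0.15, "ax": 0, "ay": 0, "az": 0, "gripper": 1},
  {"dx": -0.005, "dy": 0, "dz": -0.35, "ax": 0, "ay": 0, "az": 0, "gripper": 1},
  {"dx": -0.005, "dy": 0, "dz": -0.55, "ax": 0, "ay": 0, "az": 0, "gripper": 1},
  {"dx": -0.005, "dy": 0, "dz": -0.7, "ax": 0, "ay": 0, "az": 0, "gripper": 1},
  {"dx": -0.005, "dy": 0, "dz": -0.79, "ax": 0, "ay": 0, "az": 0, "gripper": 1},
  {"dx": -0.005, "dy": 0, "dz": -0.79, "ax": 0, "ay": 0, "az": 0, "gripper": 1},
  {"dx": -0.005, "dy": 0, "dz": -0.79, "ax": 0, "ay": 0, "az": 0, "gripper": 1},
  {"dx": -0.005, "dy": 0, "dz": -0.79, "ax": 0, "ay": 0, "az": 0, "gripper": 1},
])

```text
time: 3.9
eef_pos: [0.4515, -0.0036, 0.055]
tcp_rot: [-0.087, 0.996, -0.0, 0.001]
contact_force: [-0.0, 0.5, -0.1]
opening: 1.002
finger_force: 0.0
```

Next, close at 60 N.

Emit:
jog_arm([
  {"dx": 0, "dy": 0, "dz": 0, "ax": 0, "ay": 0, "az": 0, "gripper": 0.2},
  {"dx": 0, "dy": 0, "dz": 0, "ax": 0, "ay": 0, "az": 0, "gripper": -0.1},
  {"dx": 0, "dy": 0, "dz": 0, "ax": 0, "ay": 0, "az": 0, "gripper": -0.3},
  {"dx": 0, "dy": 0, "dz": 0, "ax": 0, "ay": 0, "az": 0, "gripper": -1},
  {"dx": 0, "dy": 0, "dz": 0, "ax": 0, "ay": 0, "az": 0, "gripper": -1},
  {"dx": 0, "dy": 0, "dz": 0, "ax": 0, "ay": 0, "az": 0, "gripper": -1},
  {"dx": 0, "dy": 0, "dz": 0, "ax": 0, "ay": 0, "az": 0, "gripper": -1},
  {"dx": 0, "dy": 0, "dz": 0, "ax": 0, "ay": 0, "az": 0, "gripper": -1},
  {"dx": 0, "dy": 0, "dz": 0, "ax": 0, "ay": 0, "az": 0, "gripper": -1},
  {"dx": 0, "dy": 0, "dz": 0, "ax": 0, "ay": 0, "az": 0, "gripper": -1},
], force=60)

```text
time: 4.9
eef_pos: [0.4505, -0.0032, 0.0538]
tcp_rot: [-0.087, 0.996, 0.0, 0.0]
contact_force: [-1.3, 2.5, 5.3]
opening: 0.28
finger_force: 58.8
```

Emit:
jog_arm([
  {"dx": 0, "dy": 0, "dz": 0.1, "ax": 0, "ay": 0, "az": 0, "gripper": -1},
  {"dx": 0, "dy": 0, "dz": 0.3, "ax": 0, "ay": 0, "az": 0, "gripper": -1},
  {"dx": 0, "dy": 0, "dz": 0.5, "ax": 0, "ay": 0, "az": 0, "gripper": -1},
  {"dx": 0, "dy": 0, "dz": 0.7, "ax": 0, "ay": 0, "az": 0, "gripper": -1},
  {"dx": 0, "dy": 0, "dz": 0.9, "ax": 0, "ay": 0, "az": 0, "gripper": -1},
  {"dx": 0, "dy": 0, "dz": 1, "ax": 0, "ay": 0, "az": 0, "gripper": -1},
  {"dx": 0, "dy": 0, "dz": 1, "ax": 0, "ay": 0, "az": 0, "gripper": -1},
  {"dx": 0, "dy": 0, "dz": 1, "ax": 0, "ay": 0, "az": 0, "gripper": -1},
  {"dx": 0, "dy": 0, "dz": 1, "ax": 0, "ay": 0, "az": 0, "gripper": -1},
])

```text
time: 5.8
eef_pos: [0.4492, -0.0032, 0.1719]
tcp_rot: [-0.087, 0.996, 0.0, -0.001]
contact_force: [-0.3, 0.7, -0.9]
opening: 0.278
finger_force: 58.8
```

```bash
cat > held.py <<'E'
from h import *
# stamp in tool frame (wrist), plus tilt/visible check from scene & side
s=get_state();T=np.eye(4);T[:3,:3]=R.from_quat(s['tcp_rot']).as_matrix();T[:3,3]=s['eef_pos'];Ti=np.linalg.inv(T)
print(s['eef_pos'].round(4) if hasattr(s['eef_pos'],'round') else s['eef_pos'],'f',np.round(s['contact_force'],1),s['opening'],s['finger_force'])
for n in ['wrist','side','scene']:
    f,d,K,E,c=cam(n);np.savez('h_'+n,f=f,d=d,K=K,E=E);p=cloud(d,K,E)@Ti[:3,:3].T+Ti[:3,3]
    b=(d>0)&(abs(p[...,0])<.035)&(abs(p[...,1])<.03)&(p[...,2]>.0)&(p[...,2]<.07)
    print(n,'tool-frame:')
    foot=b&(p[...,2]>.035);rep('foot',foot,p)
    if n=='wrist': 
        rep('foottop',b&(p[...,2]>.034)&(p[...,2]<.042),p)
        from collections import Counter
        print(np.histogram(p[b][:,2],np.arange(0,.072,.004)))
E
python3 held.py
```

```text
[ 0.4492 -0.0032  0.1719] f [-0.3  0.7 -0.9] 0.2780878649542396 58.835820450185565
wrist tool-frame:
foot 1781 mean [ 0.0079 -0.001   0.0381] lo [-0.007 -0.018  0.035] hi [0.013 0.017 0.052] rect [ 1.2 -0.1] [37.9 24.4] 89.8
foottop 1620 mean [ 0.0069 -0.0008  0.0366] lo [-0.007 -0.018  0.034] hi [0.013 0.017 0.041] rect [ 1.4 -0.3] [24.2 37.8] 1.4
(array([288, 272, 294, 265, 204, 110,  98, 134, 641, 959, 147, 132,  43,
        18,   0,   0,   0]), array([0.   , 0.004, 0.008, 0.012, 0.016, 0.02 , 0.024, 0.028, 0.032,
       0.036, 0.04 , 0.044, 0.048, 0.052, 0.056, 0.06 , 0.064, 0.068]))
side tool-frame:
foot 135 mean [ 0.0068 -0.0053  0.0447] lo [-0.011 -0.019  0.037] hi [0.016 0.019 0.055] rect [4.3 1.7] [44.5 28.7] 82.0
scene tool-frame:
foot 114 mean [0.0098 0.0007 0.0425] lo [-0.005 -0.016  0.036] hi [0.018 0.02  0.055] rect [3.9 1.9] [37.4 28.7] 89.0
```

The stamp is held: the foot is centred on the tool axis within 1 mm and its underside is 53.5 mm ahead of the TCP. Next it goes to the pad.

Emit:
jog_arm([
  {"dx": 0.05, "dy": 0.2, "dz": 0, "ax": 0, "ay": 0, "az": 0.02, "gripper": -1},
  {"dx": 0.1, "dy": 0.5, "dz": 0, "ax": 0, "ay": 0, "az": 0.055, "gripper": -1},
  {"dx": 0.15, "dy": 0.8, "dz": 0, "ax": 0, "ay": 0, "az": 0.055, "gripper": -1},
  {"dx": 0.2, "dy": 1, "dz": 0, "ax": 0, "ay": 0, "az": 0.055, "gripper": -1},
])

```text
time: 6.35
eef_pos: [0.4739, 0.1185, 0.1728]
tcp_rot: [-0.13, 0.991, 0.0, -0.001]
contact_force: [-0.0, -0.4, -1.2]
opening: 0.284
finger_force: 58.9
```

Emit:
jog_arm([
  {"dx": 0.05, "dy": 0.3, "dz": 0, "ax": 0, "ay": 0, "az": 0, "gripper": -1},
  {"dx": 0.1, "dy": 0.6, "dz": 0, "ax": 0, "ay": 0, "az": 0, "gripper": -1},
  {"dx": 0.17, "dy": 0.73, "dz": 0, "ax": 0, "ay": 0, "az": 0, "gripper": -1},
  {"dx": 0.17, "dy": 0.73, "dz": 0, "ax": 0, "ay": 0, "az": 0, "gripper": -1},
  {"dx": 0.17, "dy": 0.73, "dz": 0, "ax": 0, "ay": 0, "az": 0, "gripper": -1},
  {"dx": 0.17, "dy": 0.73, "dz": 0, "ax": 0, "ay": 0, "az": 0, "gripper": -1},
])

```text
time: 6.95
eef_pos: [0.4942, 0.2034, 0.173]
tcp_rot: [-0.13, 0.992, -0.0, -0.001]
contact_force: [0.4, 0.3, -0.5]
opening: 0.28
finger_force: 59.0
```

```bash
python3 w.py w5|head -4; python3 held.py|head -4
```

```text
table 0.00018333236792089647 0.6115570068359375
face 4114 mean [0.492  0.2037 0.0092] lo [0.464 0.166 0.007] hi [0.522 0.245 0.011] rect [483.3 230. ] [ 69.8 144.8] 27.3
lid 152 mean [0.5266 0.2227 0.0386] lo [0.518 0.175 0.03 ] hi [0.541 0.251 0.049] rect [528.9 212.9] [ 6.3 78.7] 14.7
pad 4451 mean [0.4943 0.2044 0.0106] lo [0.464 0.166 0.007] hi [0.535 0.249 0.036] rect [487.9 230.9] [ 78.7 147.5] 27.3
[0.4943 0.2033 0.1731] f [-0.3  0.1 -1. ] 0.28219322364942867 58.978813457797514
wrist tool-frame:
foot 1792 mean [ 0.0079 -0.0012  0.0381] lo [-0.007 -0.018  0.035] hi [0.013 0.017 0.052] rect [ 1.8 -0.2] [37.9 23.7] 89.5
foottop 1614 mean [ 0.0071 -0.0009  0.0366] lo [-0.007 -0.018  0.035] hi [0.013 0.017 0.041] rect [ 1.8 -0.2] [37.9 23.7] 89.5
```

View pics/w5.png

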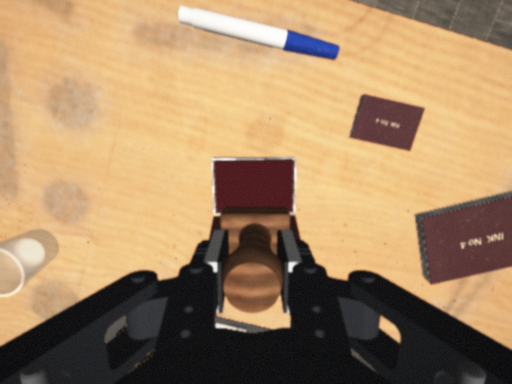

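The stamp is held over the pad, whose front edge is at row 158 in columns 213–296. The stamp's foot sits centrally over it. Descending to just above the face.

Emit:
jog_arm([
  {"dx": 0, "dy": 0, "dz": -0.15, "ax": 0, "ay": 0, "az": 0, "gripper": -1},
  {"dx": 0, "dy": 0, "dz": -0.35, "ax": 0, "ay": 0, "az": 0, "gripper": -1},
  {"dx": 0, "dy": 0, "dz": -0.55, "ax": 0, "ay": 0, "az": 0, "gripper": -1},
  {"dx": 0, "dy": 0, "dz": -0.7, "ax": 0, "ay": 0, "az": 0, "gripper": -1},
  {"dx": 0, "dy": 0, "dz": -0.8, "ax": 0, "ay": 0, "az": 0, "gripper": -1},
  {"dx": 0, "dy": 0, "dz": -0.86, "ax": 0, "ay": 0, "az": 0, "gripper": -1},
  {"dx": 0, "dy": 0, "dz": -0.86, "ax": 0, "ay": 0, "az": 0, "gripper": -1},
  {"dx": 0, "dy": 0, "dz": -0.86, "ax": 0, "ay": 0, "az": 0, "gripper": -1},
  {"dx": 0, "dy": 0, "dz": -0.86, "ax": 0, "ay": 0, "az": 0, "gripper": -1},
])

```text
time: 8.05
eef_pos: [0.4955, 0.2044, 0.0715]
tcp_rot: [-0.13, 0.992, 0.0, 0.001]
contact_force: [0.4, 0.1, -0.4]
opening: 0.281
finger_force: 59.0
```

Emit:
jog_arm([
  {"dx": 0, "dy": 0, "dz": -0.01, "ax": 0, "ay": 0, "az": 0, "gripper": -1},
  {"dx": 0, "dy": 0, "dz": -0.02, "ax": 0, "ay": 0, "az": 0, "gripper": -1},
  {"dx": 0, "dy": 0, "dz": -0.025, "ax": 0, "ay": 0, "az": 0, "gripper": -1},
  {"dx": 0, "dy": 0, "dz": -0.025, "ax": 0, "ay": 0, "az": 0, "gripper": -1},
])

```text
time: 8.45
eef_pos: [0.4945, 0.2043, 0.0673]
tcp_rot: [-0.13, 0.992, -0.0, -0.0]
contact_force: [0.0, -0.2, -0.9]
opening: 0.279
finger_force: 59.0
```

Emit:
jog_arm([
  {"dx": 0, "dy": 0, "dz": -0.01, "ax": 0, "ay": 0, "az": 0, "gripper": -1},
  {"dx": 0, "dy": 0, "dz": -0.02, "ax": 0, "ay": 0, "az": 0, "gripper": -1},
  {"dx": 0, "dy": 0, "dz": -0.025, "ax": 0, "ay": 0, "az": 0, "gripper": -1},
  {"dx": 0, "dy": 0, "dz": -0.03, "ax": 0, "ay": 0, "az": 0, "gripper": -1},
  {"dx": 0, "dy": 0, "dz": -0.03, "ax": 0, "ay": 0, "az": 0, "gripper": -1},
])

```text
time: 8.95
eef_pos: [0.4947, 0.2043, 0.0639]
tcp_rot: [-0.13, 0.992, 0.0, 0.0]
contact_force: [0.5, 0.4, 1.1]
opening: 0.281
finger_force: 59.0
```

Just touching. Press in about 1 mm more.

Emit:
jog_arm([
  {"dx": 0, "dy": 0, "dz": -0.004, "ax": 0, "ay": 0, "az": 0, "gripper": -1},
  {"dx": 0, "dy": 0, "dz": -0.008, "ax": 0, "ay": 0, "az": 0, "gripper": -1},
  {"dx": 0, "dy": 0, "dz": -0.008, "ax": 0, "ay": 0, "az": 0, "gripper": -1},
  {"dx": 0, "dy": 0, "dz": -0.008, "ax": 0, "ay": 0, "az": 0, "gripper": -1},
])

```text
time: 9.35
eef_pos: [0.4951, 0.2045, 0.0638]
tcp_rot: [-0.13, 0.992, 0.0, 0.0]
contact_force: [-1.8, -0.2, 5.3]
opening: 0.28
finger_force: 59.3
```

Emit:
jog_arm([
  {"dx": 0, "dy": 0, "dz": -0.004, "ax": 0, "ay": 0, "az": 0, "gripper": -1},
  {"dx": 0, "dy": 0, "dz": -0.004, "ax": 0, "ay": 0, "az": 0, "gripper": -1},
  {"dx": 0, "dy": 0, "dz": -0.004, "ax": 0, "ay": 0, "az": 0, "gripper": -1},
  {"dx": 0, "dy": 0, "dz": -0.004, "ax": 0, "ay": 0, "az": 0, "gripper": -1},
  {"dx": 0, "dy": 0, "dz": -0.004, "ax": 0, "ay": 0, "az": 0, "gripper": -1},
])

```text
time: 9.85
eef_pos: [0.4954, 0.2046, 0.0638]
tcp_rot: [-0.13, 0.992, 0.0, 0.001]
contact_force: [-3.2, 0.2, 6.9]
opening: 0.28
finger_force: 59.4
```

Emit:
jog_arm([
  {"dx": 0, "dy": 0, "dz": 0.1, "ax": 0, "ay": 0, "az": 0, "gripper": -1},
  {"dx": 0, "dy": 0, "dz": 0.3, "ax": 0, "ay": 0, "az": 0, "gripper": -1},
  {"dx": 0, "dy": 0, "dz": 0.55, "ax": 0, "ay": 0, "az": 0, "gripper": -1},
  {"dx": 0, "dy": 0, "dz": 0.8, "ax": 0, "ay": 0, "az": 0, "gripper": -1},
  {"dx": 0, "dy": 0, "dz": 1, "ax": 0, "ay": 0, "az": 0, "gripper": -1},
  {"dx": 0, "dy": 0, "dz": 1, "ax": 0, "ay": 0, "az": 0, "gripper": -1},
])

```text
time: 10.45
eef_pos: [0.4971, 0.2048, 0.187]
tcp_rot: [-0.13, 0.992, 0.0, 0.005]
contact_force: [-0.0, -1.2, -0.7]
opening: 0.279
finger_force: 59.2
```

Emit:
jog_arm([
  {"dx": 0, "dy": -0.3, "dz": 0.1, "ax": 0, "ay": 0, "az": 0, "gripper": -1},
  {"dx": 0, "dy": -0.65, "dz": 0.2, "ax": 0, "ay": 0, "az": 0, "gripper": -1},
  {"dx": 0, "dy": -1, "dz": 0.3, "ax": 0, "ay": 0, "az": 0, "gripper": -1},
])

```text
time: 10.75
eef_pos: [0.4936, 0.0833, 0.2172]
tcp_rot: [-0.131, 0.991, 0.0, -0.001]
contact_force: [1.0, -0.4, -1.2]
opening: 0.284
finger_force: 59.3
```

Emit:
jog_arm([
  {"dx": 0, "dy": -0.3, "dz": 0.1, "ax": 0, "ay": 0, "az": 0, "gripper": -1},
  {"dx": -0.1, "dy": -0.65, "dz": 0.2, "ax": 0, "ay": 0, "az": 0, "gripper": -1},
  {"dx": -0.2, "dy": -1, "dz": 0.3, "ax": 0, "ay": 0, "az": 0, "gripper": -1},
])

```text
time: 11.05
eef_pos: [0.4696, -0.0371, 0.2533]
tcp_rot: [-0.13, 0.991, 0.0, -0.001]
contact_force: [1.2, -0.4, -1.4]
opening: 0.278
finger_force: 59.3
```

Emit:
jog_arm([
  {"dx": 0, "dy": -0.3, "dz": 0, "ax": 0, "ay": 0, "az": 0, "gripper": -1},
  {"dx": -0.1, "dy": -0.65, "dz": 0, "ax": 0, "ay": 0, "az": 0, "gripper": -1},
  {"dx": -0.2, "dy": -1, "dz": 0, "ax": 0, "ay": 0, "az": 0, "gripper": -1},
  {"dx": -0.2, "dy": -1, "dz": 0, "ax": 0, "ay": 0, "az": 0, "gripper": -1},
  {"dx": -0.2, "dy": -1, "dz": 0, "ax": 0, "ay": 0, "az": 0, "gripper": -1},
  {"dx": -0.2, "dy": -1, "dz": 0, "ax": 0, "ay": 0, "az": 0, "gripper": -1},
])

```text
time: 11.65
eef_pos: [0.4465, -0.1548, 0.2534]
tcp_rot: [-0.13, 0.991, 0.001, -0.0]
contact_force: [0.1, 0.9, -0.6]
opening: 0.28
finger_force: 59.3
```

```bash
python3 w.py w6 >/dev/null; python3 held.py|head -4; python3 -c "
from h import *;print(get_state()['qpos'])"
```

```text
[ 0.4467 -0.1545  0.2536] f [ 0.2 -0.2 -1. ] 0.27953398501554133 59.28980045077196
wrist tool-frame:
foot 1793 mean [ 0.0079 -0.0011  0.0381] lo [-0.007 -0.018  0.035] hi [0.013 0.017 0.052] rect [ 1.5 -0.2] [37.9 23.9] 89.8
foottop 1607 mean [ 0.007  -0.0009  0.0366] lo [-0.007 -0.018  0.035] hi [0.013 0.017 0.041] rect [ 1.6 -0.3] [23.9 37.8] 0.2
[-5.48010396e-01 -1.70963184e-01  2.05953490e+00  8.30395419e-05
  1.25330187e+00 -2.38160977e+00]
```

View pics/w6.png

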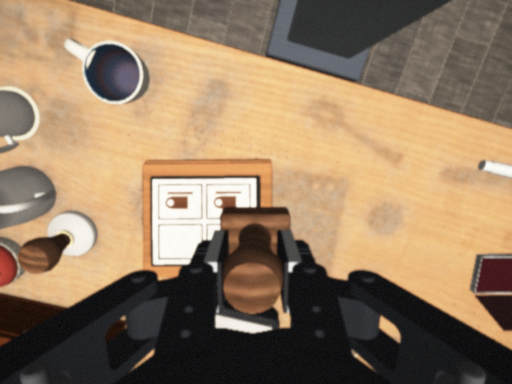

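The stamp is inked and still held straight. The card sits around (204,222), with its empty box at about (178,243). Measuring the card plane and the box frame by contour.

```bash
cat > box.py <<'E'
from h import *
import sys
def plane(p,w):
    q=p[w]
    for _ in range(4):
        m=np.median(q,0) if _==0 else q.mean(0);A=np.linalg.svd(q-m,full_matrices=False)[2][2];A*=np.sign(A[2]);r=(q-m)@A;q=q[abs(r)<max(.002,2*r.std()) if _<2 else abs(r)<.0015]
    return q.mean(0),A,len(q)
for n in sys.argv[1:]:
    z=np.load(n+'.npz');f,d,K,E=z['f'],z['d'],z['K'],z['E'];p=cloud(d,K,E);g=cv2.cvtColor(f,cv2.COLOR_BGR2GRAY);hsv=cv2.cvtColor(f,cv2.COLOR_BGR2HSV)
    w=(d>0)&(p[...,0]>.43)&(p[...,0]<.6)&(p[...,1]>-.29)&(p[...,1]<-.1)&(p[...,2]>.03)&(p[...,2]<.085)&(hsv[...,1]<50)&(hsv[...,2]>140)
    c,N,k=plane(p,w);print(n,k,'plane pt',c.round(4),'N',N.round(4),'tilt',np.degrees(np.arccos(N[2])).round(2),'yaw',np.degrees(np.arctan2(-N[1],-N[0])).round(2))
    S=6;G=cv2.resize(g,None,fx=S,fy=S,interpolation=cv2.INTER_CUBIC)
    B=cv2.adaptiveThreshold(G,255,cv2.ADAPTIVE_THRESH_MEAN_C,cv2.THRESH_BINARY,91,-0 if 0 else 4)
    reg=cv2.dilate(cv2.resize(w.astype(np.uint8),None,fx=S,fy=S,interpolation=cv2.INTER_NEAREST),np.ones((25,25)))
    B=B*reg
    X=np.array([np.cos(np.radians(15)),np.sin(np.radians(15)),0]);X-=N*(X@N);X/=np.linalg.norm(X);Y=np.cross(N,X)
    for ct in cv2.findContours(B,cv2.RETR_CCOMP,cv2.CHAIN_APPROX_NONE)[0]:
        u=(ct[:,0].astype(float)+.5)/S-.5
        if len(ct)<300: continue
        r=np.stack([(u[:,0]-K[0,2])/K[0,0],-(u[:,1]-K[1,2])/K[1,1],-np.ones(len(u))],-1)@E[:3,:3].T;o=E[:3,3]
        P=o+r*(((c-o)@N)/(r@N))[:,None]
        q=np.stack([(P-c)@X,(P-c)@Y],-1)*1000
        R_=cv2.minAreaRect(q.astype(np.float32));wd=R_[1]
        if min(wd)>25 and max(wd)<125:
            C=c+X*R_[0][0]/1000+Y*R_[0][1]/1000
            print('  rect',np.round(wd,1),'ang',round(R_[2],1),'centre',C.round(4),'rel',np.round(R_[0],1),'px',u.mean(0).round(0))
E
python3 box.py w3 w6 scene side
```

```text
w3 8058 plane pt [ 0.5075 -0.1935  0.059 ] N [-0.2494 -0.0695  0.9659] tilt 15.01 yaw 15.57
  rect [34.8 44.1] ang 0.5 centre [ 0.5333 -0.2135  0.0642] rel [ 20.4 -26. ] px [ 37. 201.]
  rect [44.5 34.5] ang 89.9 centre [ 0.5193 -0.1635  0.0642] rel [19.8 26. ] px [ 87. 201.]
  rect [44.3 35.2] ang 90.0 centre [ 0.493  -0.2246  0.053 ] rel [-22.9 -26.3] px [ 37. 160.]
  rect [34.8 43.9] ang 0.5 centre [ 0.4792 -0.1747  0.053 ] rel [-23.3  25.5] px [ 86. 160.]
  rect [ 92.5 113.6] ang 0.4 centre [ 0.5063 -0.1934  0.0586] rel [-1.2  0.4] px [ 62. 181.]
  rect [39.8 50.1] ang 0.7 centre [ 0.5328 -0.2138  0.064 ] rel [ 19.9 -26.1] px [ 37. 201.]
  rect [49.7 39.6] ang 90.0 centre [ 0.5192 -0.1637  0.0641] rel [19.7 25.8] px [ 87. 201.]
  rect [50.1 40.1] ang 90.0 centre [ 0.4935 -0.2244  0.0531] rel [-22.3 -26.2] px [ 37. 160.]
  rect [49.2 39.4] ang 89.9 centre [ 0.4797 -0.1745  0.0531] rel [-22.8  25.6] px [ 86. 160.]
w6 5311 plane pt [ 0.5032 -0.2087  0.057 ] N [-0.2502 -0.0708  0.9656] tilt 15.07 yaw 15.8
  rect [ 93.3 113.1] ang 0.5 centre [ 0.5065 -0.1937  0.0589] rel [ 7.3 13.7] px [199. 211.]
  rect [39.2 49.1] ang 0.4 centre [ 0.533  -0.2135  0.0643] rel [ 28.5 -12.3] px [174. 237.]
  rect [39.2 49.1] ang 0.0 centre [ 0.4934 -0.224   0.0533] rel [-13.9 -12.3] px [180. 207.]
scene 511 plane pt [ 0.5033 -0.1947  0.0562] N [-0.2468 -0.0684  0.9666] tilt 14.84 yaw 15.49
  rect [105.5 124. ] ang 0.7 centre [ 0.5083 -0.1886  0.0579] rel [6.7 4.6] px [330. 205.]
side 691 plane pt [ 0.5044 -0.1965  0.0557] N [-0.2515 -0.0675  0.9655] tilt 15.1 yaw 15.02
```

The box centre is consistent between two views: (0.533, -0.2136, 0.0642), tilt 15.05°, yaw 15.5°, frame 39 x 49 mm including the line. I'll tilt the tool and approach to 30 mm above it.

Emit:
jog_arm([
  {"dx": 0.1, "dy": -0.1, "dz": 0, "ax": 0.022, "ay": -0.08, "az": 0.002, "gripper": -1},
  {"dx": 0.25, "dy": -0.25, "dz": 0, "ax": 0.045, "ay": -0.161, "az": 0.005, "gripper": -1},
  {"dx": 0.4, "dy": -0.4, "dz": -0.1, "ax": 0.045, "ay": -0.161, "az": 0.005, "gripper": -1},
  {"dx": 0.545, "dy": -0.54, "dz": -0.2, "ax": 0.045, "ay": -0.161, "az": 0.005, "gripper": -1},
  {"dx": 0.545, "dy": -0.54, "dz": -0.4, "ax": 0.045, "ay": -0.161, "az": 0.005, "gripper": -1},
  {"dx": 0.545, "dy": -0.54, "dz": -0.4, "ax": 0.045, "ay": -0.161, "az": 0.005, "gripper": -1},
  {"dx": 0.545, "dy": -0.54, "dz": -0.4, "ax": 0.045, "ay": -0.161, "az": 0.005, "gripper": -1},
])

```text
time: 12.55
eef_pos: [0.5119, -0.2196, 0.2058]
tcp_rot: [-0.133, 0.982, 0.019, 0.129]
contact_force: [-0.7, -0.6, -0.3]
opening: 0.279
finger_force: 59.3
```

```bash
cat > tgt.py <<'E'
from h import *
import sys
gap=float(sys.argv[1]);C=np.array([.533,-.2136,.0642])
t,y=np.radians(15.05),np.radians(15.5)
N=np.array([-np.sin(t)*np.cos(y),-np.sin(t)*np.sin(y),np.cos(t)]);Y=np.array([-np.sin(y),np.cos(y),0]);X=np.cross(Y,N)
Rt=np.stack([-X,Y,-N],1);off=np.array([-.0006,-.0002,.0535])
s=get_state();M=R.from_quat(s['tcp_rot']).as_matrix();e=np.array(s['eef_pos'])
D=C+N*gap-Rt@off-e;foot=e+M@off-C
print('tcp',e.round(4),'rows d',(D/.12).round(3),'a',(R.from_matrix(Rt@M.T).as_rotvec()/(np.pi/2)).round(3))
print('foot in box frame mm',(np.array([foot@X,foot@Y,foot@N])*1000).round(1),'F.N',(np.array(s['contact_force'])@N).round(2),np.round(s['contact_force'],1),'q',np.round(s['qpos'],2),'N/0.12 per mm',(N/120).round(4))
E
python3 tgt.py .03
```

```text
tcp [ 0.5119 -0.2196  0.2058] rows d [-0.004  0.002 -0.51 ] a [-0.002 -0.001  0.   ]
foot in box frame mm [16.2 -0.2 89. ] F.N -0.1 [-0.7 -0.6 -0.3] q [-0.67 -0.01  2.02  0.25  1.   -2.64] N/0.12 per mm [-0.0021 -0.0006  0.008 ]
```

Emit:
jog_arm([
  {"dx": -0.004, "dy": 0.002, "dz": -0.15, "ax": 0, "ay": 0, "az": 0, "gripper": -1},
  {"dx": -0.004, "dy": 0.002, "dz": -0.3, "ax": 0, "ay": 0, "az": 0, "gripper": -1},
  {"dx": -0.004, "dy": 0.002, "dz": -0.45, "ax": 0, "ay": 0, "az": 0, "gripper": -1},
  {"dx": -0.004, "dy": 0.002, "dz": -0.51, "ax": 0, "ay": 0, "az": 0, "gripper": -1},
  {"dx": -0.004, "dy": 0.002, "dz": -0.51, "ax": 0, "ay": 0, "az": 0, "gripper": -1},
  {"dx": -0.004, "dy": 0.002, "dz": -0.51, "ax": 0, "ay": 0, "az": 0, "gripper": -1},
  {"dx": -0.004, "dy": 0.002, "dz": -0.51, "ax": 0, "ay": 0, "az": 0, "gripper": -1},
])

```text
time: 13.25
eef_pos: [0.5124, -0.2207, 0.1468]
tcp_rot: [-0.133, 0.982, 0.018, 0.131]
contact_force: [0.5, 0.7, -0.4]
opening: 0.284
finger_force: 59.3
```

```bash
python3 tgt.py .006; python3 w.py w7 >/dev/null; python3 held.py|head -4; python3 box.py w7
python3 - <<'E'
import cv2
f=cv2.imread('pics/w7.png');s=__import__('numpy').load('h_side.npz')['f']
cv2.imwrite('pics/v7.png',cv2.hconcat([cv2.resize(f[120:320,130:330],(400,400)),cv2.resize(s[150:290,250:390],(400,400))]))
E
```

```text
tcp [ 0.5124 -0.2207  0.1468] rows d [ 0.043  0.025 -0.21 ] a [-0.     0.001  0.001]
foot in box frame mm [ 1.1 -1.6 31.9] F.N -0.51 [ 0.5  0.7 -0.4] q [-0.68  0.06  2.06  0.28  0.88 -2.68] N/0.12 per mm [-0.0021 -0.0006  0.008 ]
[ 0.5123 -0.2207  0.1466] f [0.  0.4 0.1] 0.2837208140024663 59.3061223026416
wrist tool-frame:
foot 1805 mean [ 0.008  -0.0011  0.0382] lo [-0.007 -0.018  0.035] hi [0.013 0.017 0.052] rect [ 1.5 -0.3] [24.3 37.9] 0.1
foottop 1605 mean [ 0.0071 -0.0009  0.0368] lo [-0.007 -0.018  0.035] hi [0.013 0.017 0.041] rect [ 1.4 -0.2] [37.9 24.3] 89.8
w7 16831 plane pt [ 0.4991 -0.1928  0.0572] N [-0.25   -0.0698  0.9657] tilt 15.04 yaw 15.6
  rect [35. 45.] ang 0.4 centre [ 0.5196 -0.1635  0.0646] rel [28.4 23. ] px [331. 208.]
  rect [34.8 44.9] ang 0.4 centre [ 0.4794 -0.1745  0.0534] rel [-14.7  22.7] px [336. 146.]
  rect [34.9 45.1] ang 0.4 centre [ 0.4932 -0.2247  0.0534] rel [-14.4 -29.3] px [257. 146.]
  rect [ 92.5 112.2] ang 0.4 centre [ 0.5063 -0.1944  0.0589] rel [ 6.8 -3.4] px [291. 171.]
  rect [39.3 49.4] ang 0.4 centre [ 0.5195 -0.1634  0.0646] rel [28.3 23.1] px [332. 208.]
  rect [39.1 49.3] ang 0.4 centre [ 0.4793 -0.1745  0.0534] rel [-14.8  22.8] px [336. 146.]
  rect [39.1 49.3] ang 0.4 centre [ 0.4932 -0.2248  0.0533] rel [-14.5 -29.4] px [256. 146.]
```

View pics/v7.png

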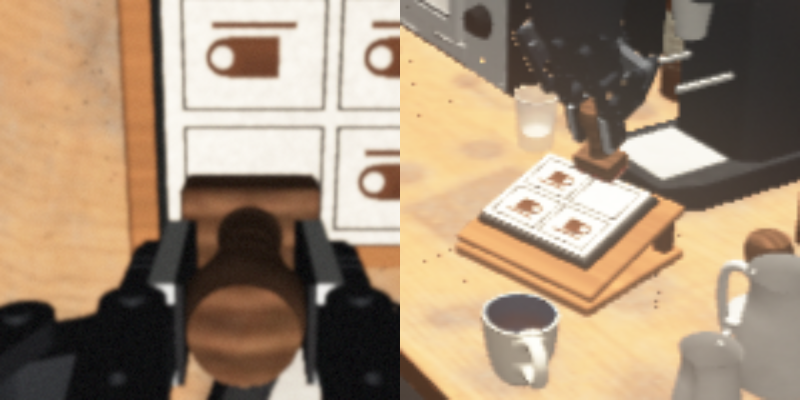

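The frames of the other three boxes put the empty box at (0.5334, -0.2137, 0.0645), which agrees with the earlier fix. The stamp hovers straight over the box, its front edge at row 180 of the left crop. Going down to 6 mm, correcting y.

Emit:
jog_arm([
  {"dx": 0.01, "dy": 0.015, "dz": -0.05, "ax": 0, "ay": 0, "az": 0, "gripper": -1},
  {"dx": 0.02, "dy": 0.025, "dz": -0.1, "ax": 0, "ay": 0, "az": 0, "gripper": -1},
  {"dx": 0.035, "dy": 0.025, "dz": -0.16, "ax": 0, "ay": 0, "az": 0, "gripper": -1},
  {"dx": 0.043, "dy": 0.025, "dz": -0.21, "ax": 0, "ay": 0, "az": 0, "gripper": -1},
  {"dx": 0.043, "dy": 0.025, "dz": -0.21, "ax": 0, "ay": 0, "az": 0, "gripper": -1},
  {"dx": 0.043, "dy": 0.025, "dz": -0.21, "ax": 0, "ay": 0, "az": 0, "gripper": -1},
  {"dx": 0.043, "dy": 0.025, "dz": -0.21, "ax": 0, "ay": 0, "az": 0, "gripper": -1},
])

```text
time: 14.15
eef_pos: [0.5169, -0.2174, 0.1201]
tcp_rot: [-0.133, 0.982, 0.018, 0.13]
contact_force: [0.1, 0.5, -0.5]
opening: 0.281
finger_force: 59.3
```

```bash
python3 tgt.py .001
```

```text
tcp [ 0.5169 -0.2174  0.1201] rows d [ 0.015  0.001 -0.029] a [-0.001 -0.     0.001]
foot in box frame mm [-0.8  0.5  4.8] F.N -0.56 [ 0.1  0.5 -0.5] q [-0.67  0.11  2.07  0.29  0.83 -2.69] N/0.12 per mm [-0.0021 -0.0006  0.008 ]
```

Emit:
jog_arm([
  {"dx": 0.01, "dy": 0, "dz": -0.01, "ax": 0, "ay": 0, "az": 0, "gripper": -1},
  {"dx": 0.013, "dy": 0, "dz": -0.02, "ax": 0, "ay": 0, "az": 0, "gripper": -1},
  {"dx": 0.015, "dy": 0.001, "dz": -0.03, "ax": 0, "ay": 0, "az": 0, "gripper": -1},
  {"dx": 0.018, "dy": 0.002, "dz": -0.04, "ax": 0, "ay": 0, "az": 0, "gripper": -1},
  {"dx": 0.021, "dy": 0.003, "dz": -0.05, "ax": 0, "ay": 0, "az": 0, "gripper": -1},
  {"dx": 0.021, "dy": 0.003, "dz": -0.05, "ax": 0, "ay": 0, "az": 0, "gripper": -1},
  {"dx": 0.021, "dy": 0.003, "dz": -0.05, "ax": 0, "ay": 0, "az": 0, "gripper": -1},
])

```text
time: 14.85
eef_pos: [0.5194, -0.217, 0.1143]
tcp_rot: [-0.133, 0.982, 0.018, 0.13]
contact_force: [-1.8, 0.8, 3.0]
opening: 0.28
finger_force: 59.5
```

```bash
python3 tgt.py -.004
```

```text
tcp [ 0.5194 -0.217   0.1143] rows d [ 0.005  0.    -0.02 ] a [-0.001 -0.     0.001]
foot in box frame mm [ 0.   0.2 -1.5] F.N 3.26 [-1.8  0.8  3. ] q [-0.66  0.12  2.07  0.29  0.82 -2.69] N/0.12 per mm [-0.0021 -0.0006  0.008 ]
```

Emit:
jog_arm([
  {"dx": 0.002, "dy": 0, "dz": -0.008, "ax": 0, "ay": 0, "az": 0, "gripper": -1},
  {"dx": 0.004, "dy": 0.001, "dz": -0.016, "ax": 0, "ay": 0, "az": 0, "gripper": -1},
  {"dx": 0.006, "dy": 0.001, "dz": -0.024, "ax": 0, "ay": 0, "az": 0, "gripper": -1},
  {"dx": 0.006, "dy": 0.001, "dz": -0.024, "ax": 0, "ay": 0, "az": 0, "gripper": -1},
  {"dx": 0.006, "dy": 0.001, "dz": -0.024, "ax": 0, "ay": 0, "az": 0, "gripper": -1},
  {"dx": 0.006, "dy": 0.001, "dz": -0.024, "ax": 0, "ay": 0, "az": 0, "gripper": -1},
  {"dx": 0.006, "dy": 0.001, "dz": -0.024, "ax": 0, "ay": 0, "az": 0, "gripper": -1},
])

```text
time: 15.55
eef_pos: [0.5202, -0.2168, 0.1117]
tcp_rot: [-0.133, 0.982, 0.019, 0.13]
contact_force: [-2.9, 0.5, 6.3]
opening: 0.283
finger_force: 59.9
```

```bash
python3 tgt.py -.004; python3 held.py|sed -n 1,4p; python3 -c "
import numpy as np,cv2;f=np.load('h_wrist.npz')['f'];np.savez('w8',**np.load('h_wrist.npz'))"; python3 box.py w8; python3 tgt.py -.004
```

```text
tcp [ 0.5202 -0.2168  0.1117] rows d [-0.001 -0.001  0.001] a [-0.001 -0.     0.001]
foot in box frame mm [ 0.2  0.2 -4.2] F.N 6.75 [-2.9  0.5  6.3] q [-0.66  0.13  2.07  0.29  0.81 -2.69] N/0.12 per mm [-0.0021 -0.0006  0.008 ]
[ 0.5202 -0.2168  0.1117] f [-2.9  0.5  6.3] 0.2831378052915708 59.899277420663566
wrist tool-frame:
foot 6784 mean [ 0.0166 -0.0001  0.0495] lo [-0.006 -0.029  0.035] hi [0.034 0.029 0.055] rect [12.2  0. ] [60.  45.5] 90.0
foottop 1637 mean [ 0.0073 -0.0009  0.0366] lo [-0.007 -0.018  0.035] hi [0.014 0.017 0.041] rect [ 1.8 -0.2] [37.9 24.2] 89.2
w8 21002 plane pt [ 0.4978 -0.1918  0.0522] N [-0.2499 -0.0697  0.9657] tilt 15.04 yaw 15.59
  rect [35.5 45.4] ang 0.4 centre [ 0.5209 -0.1633  0.0602] rel [30.8 21.6] px [343. 225.]
  rect [35.  45.1] ang 0.4 centre [ 0.4806 -0.1742  0.049 ] rel [-12.5  21.4] px [347. 153.]
  rect [35.1 45.2] ang 0.4 centre [ 0.4943 -0.2245  0.0489] rel [-12.2 -30.7] px [254. 153.]
  rect [ 93.2 112.2] ang 0.3 centre [ 0.5079 -0.1939  0.0546] rel [ 9.6 -4.7] px [309. 188.]
  rect [39.  49.1] ang 0.4 centre [ 0.4805 -0.1742  0.049 ] rel [-12.5  21.4] px [347. 153.]
  rect [39.2 49.1] ang 0.3 centre [ 0.4944 -0.2245  0.0489] rel [-12.1 -30.8] px [254. 153.]
tcp [ 0.5202 -0.2169  0.1117] rows d [-0.001 -0.001  0.001] a [-0.001 -0.     0.001]
foot in box frame mm [ 0.2  0.1 -4.1] F.N 6.35 [-3.8  0.6  5.6] q [-0.66  0.13  2.07  0.29  0.81 -2.69] N/0.12 per mm [-0.0021 -0.0006  0.008 ]
```

The card has sunk about 4.3 mm under about 7 N, and the stamp is centred within 1 mm and square to the card.

```bash
python3 -c "
from plant import job;print(job.sign_off())"
```

```text
the job is handed in; nothing more can be done
None
```

I inked the stamp, pressed it onto the empty box and handed the job in. By my measurements it is centred within about 1 mm and square to the card, with the cushion about 4 mm down under about 7 N and the stamp still gripped; sign-off returned no verdict.

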